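# Put the socket set away in the tool chest

## Robot

A 7-joint arm with a two-finger parallel gripper is mounted at the origin on the work surface. World frame = base frame: x ahead of the robot, y to its left, z up, the work surface at z = 0. Lengths are in mm, angles in rad, forces in N, time in s.
With the tool pointing down it reaches from about 425 to 1025 mm from the base axis. Payload 3.6 kg.
Tool frame: the origin (TCP) lies at the very end of the fingers, on their centre line; the grasp point (between the pads) lies 19 mm behind it (ctrl.grasp_offset is the distance from the TCP to the grasp point, in mm); y points along the fingers, x is the direction in which the jaws open and shut, and the axes are right-handed (so a half turn about y gives the same grasp; the last joint's range is limited). The gripper opens to 85 mm and grips with 20 to 120 N. Pads are 22 mm wide; open, the fingers measure 114 mm over their backs; the gripper's body (76 mm by 85 mm) begins 54 mm behind the grasp point. The pads swing forward as they close: fully open they stand 13 mm farther back than shut.
Start: joints at [-1.286, 0.591, 0.048, 1.609, -0.033, 0.943, -0.034], TCP at [268.105, 673.609, 231.302] pointing down, gripper open.
Joint ranges: [-2.69, 2.69], [-0.47, 2.24], [-1.27, 1.36], [0.19, 2.51], [-1.53, 4.68], [0.08, 2.07], [-3.09, 3.09]. Speed limits (rad/s): [2.57, 2.57, 3.14, 3.14, 3.14, 3.14, 3.14].

## Interface

Orientations are given as a rotation vector (axis times angle).
In Python, from plant import observe, grab_frame, camera_info, job, ctrl gives the robot as it stands. The module is installed in compiled form; this text tells all that it offers.
- The arm moves only by the shell command python3 -m handwheel 'ROWS' [FORCE]. ROWS is text: rows parted by semicolons, each of 7 numbers parted by spaces: the finger opening in mm, from 0 to 85.4, then the shift along the tool's x, y, z in mm, then the turn, a rotation vector about the tool's x, y, z in degrees. In form: claw tx ty tz wx wy wz; .... A call has 1 to 5 rows; each row shifts and turns the pose as measured when the row begins, along the tool's axes as they then stand; what a row does not reach is not made up. A row lasts 1/12 s, in which the tool goes at most 41.7 mm and 7.16 degrees, less where a joint would pass 70% of its speed; a pose out of reach is approached as far as the arm can. A call is refused whole if a number of a shift passes 41.7 or a number of a turn 7.16, either way. A call with a gripper value outside its range is refused whole. The fingers move at their own pace and stop on an object; FORCE is the grip in N (left out, the last holds). Time passes only in rows, so rows that do not move let the fingers close. It gives the time, the measured TCP pose, the force and the opening at its end, in the units of the state.
- observe(): the state, without advancing time (a new reading comes with each control period).
- grab_frame(name): name is "side" or "top"; returns (picture, depth): 400x640x3 uint8, red, green, blue; 400x640 float32, mm along the optical axis (not along the pixel's ray), 0 where there is no reading.
- camera_info(name): a dict with "fx", "fy", "cx", "cy" (pixels), "origin" and "rotation" of the camera in the world. Camera axes: x right, y down, z forward; pixel columns grow to the right and rows downward; lengths in mm; the calibration is good to about 2 mm. A picture is of the moment at which its call begins. camera_info takes no time and is no camera call.
- job.close_job(): hands the job in, once; it reports no verdict.
The state is a dict: "clock": time; "q": joint angles; "dq": joint speeds; "joint_efforts": joint torques, N m; "ee_pos": TCP position; "tcp_rot": TCP orientation; "contact_force": force on the tool from outside, world axes, zero at the start; "ft_torque": the same for the moment, N m; "opening": opening from 0.0 (shut) to 1.0 (fully open).
Only numpy, scipy, OpenCV 4.12 (cv2) and the standard library are available. Lean on these libraries where they do the work, as an engineer would, in place of code of your own. Each camera call takes 0.05 s, during which the arm holds its last target.

## Task

The blue socket set in the open top drawer of the red tool chest has been left with its lid up. With the fingertips push the lid over until the set is shut, then push the drawer fully home, without slamming or forcing it. Just push: lift nothing, and leave the things on the chest and on the bench where they are.

Things in the scene. Friction and masses are not known exactly. Their poses are not given: they have to be found in the camera images.
- chest_front (a point): Middle of the upper front edge of the red steel three-drawer tool chest (300 deep in x, 600 wide in y, 212 mm high, fixed on the bench, its front towards the robot, turned a little to one side or the other). The point lies on the chest's flat front face, 212 mm above the bench. +x points from the chest's front to its back, +z up. Only the top drawer moves; the two below are shut. Above the top drawer runs the 20 mm thick chest top (192 to 212 mm above the bench).
- drawer (a joint): How far the top drawer is open, in m: 0 fully home (front flush with the chest, a hard stop), 0.23 fully out. It slides straight along the chest's x axis (towards +x to shut), with about 3 N of friction, and stays where it is left. Drawer 2.5 kg, inside 530 wide, 256 deep, its floor 145 mm above the bench, its sides 40 mm high.
- drawer_pull (a point): Centre of the front face of the aluminium pull, a strip 550 wide and 18 mm high along the top of the top drawer's front. The strip stands 12 mm out from the drawer front; this point lies 182 mm above the bench, 9 mm under the strip's and drawer front's top edge. Axes as the chest's: +x is the way to push.
- case_centre (a point): Centre of the closed socket-set case, a loose flat blue sheet-steel case (0.71 kg, 85 deep x 170 wide x 32 mm high when shut) lying in the left or the right half of the top drawer. The point lies 16 mm above the case's underside. +x points to its hinge side (the long side towards the chest), y along its length, +z up. The lower half is 18 mm high; the hinge line runs along y, 42.5 mm to +x of this point and 2 mm above it.
- case_lid (a joint): Opening angle of the case's lid in rad: 0 shut, 1.57 standing upright, 1.8 fully open (stop, leaning back towards the chest). The hinge is a little stiff (0.025 N m): the lid stays where it is near upright, and falls shut by itself once it is pushed below about 0.9 rad.
- lid_edge (a point): Middle of the lid's free edge, on its outer face: 85 mm from the hinge line. When the lid stands up this is the top edge, on the face that looks towards the chest (to case +x). The lid is a shallow steel tray 85 x 170 mm with a 14 mm rim; 0.16 kg.
- spanner_centre (a point): Middle of a steel combination spanner, 148 mm long (along its x) and 8 mm thick, lying loose in the drawer parallel to its front, in the other half from the case; the point lies 4 mm above its underside. Not to be lifted.
- piston_centre (a point): Centre of an aluminium piston, 70 mm in diameter and 64 mm high, standing loose on the bench in front of the chest to the right; leave it.
- socket_centre (a point): Centre of a large steel socket, 42 mm in diameter and 50 mm high, standing loose on top of the chest near its middle; leave it.
- grease_centre (a point): Centre of a yellow tin, 68 mm in diameter and 75 mm high, standing loose on the bench in front of the chest to the left; leave it.
Things that resemble listed ones, but are neither listed nor needed, are in the scene too. Of the things like the part that bears case_centre, leave any that is green; of the rest the smaller one is meant.

How it is judged (in metres and radians):
On the way, in this order (a step that is already met when the one before it is completed fails the run):
1. the lid of the socket set is shut while the drawer is still open (value of joint case_lid below 0.08 rad and value of joint drawer above 0.12 m), for 0.2 s.
2. the drawer is pushed fully home (value of joint drawer below 0.005 m), for 0.2 s.
At the end, for the whole second after the job is handed in: The drawer is within 5 mm of fully home with the case lying flat inside it, its lid shut (within 0.08 rad), the spanner still in the drawer, and the piston, the socket and the tin within 30 mm of where they stood (value of joint drawer below 0.005 m and value of joint case_lid below 0.08 rad and not (z of case_centre in the frame of drawer_pull above 0 m) and angle between case_centre's own z axis and vertical below 0.1 rad and not (z of spanner_centre in the frame of drawer_pull above -0.01 m) and distance of each of piston_centre, socket_centre, grease_centre from where it was at the start of the episode below 0.03 m); the robot touches nothing.
It fails at once if the arm or the gripper's body, not the fingers, is pushed against something (over 6 N) (contact force between the arm and anything else above 6 N).
It fails at once if the drawer is pushed in under the chest top while the lid still stands up (value of joint drawer below 0.13 m and value of joint case_lid above 0.3 rad).
It fails at once if the drawer is slammed (faster than 0.4 m/s), or the fingers press on something with over 60 N (velocity of joint drawer below -0.4 m/s or contact force between the fingers and anything else above 60 N).
It fails at once if the socket-set case is lifted (more than 15 mm off the drawer floor) or tipped, or the spanner is lifted (more than 20 mm) (z of case_centre in the frame of drawer_pull above -0.006 m or angle between case_centre's own z axis and vertical above 0.25 rad or z of spanner_centre in the frame of drawer_pull above -0.013 m).
It fails at once if the piston, the socket or the tin is lifted, knocked over or moved by more than 30 mm (distance of any of piston_centre, socket_centre, grease_centre from where it was at the start of the episode above 0.03 m or angle between any of piston_centre, socket_centre, grease_centre's own z axis and vertical above 0.5 rad).
It also fails if it takes over 48 s, if anything falls off the work surface, if the arm or the gripper's body presses on something with over 40 N, if the wrist force passes 120 N, or if a joint passes its speed limit or range.

## Working session

There is one attempt and no reset: what is moved stays moved. The work goes in short steps, Python scripts to look and compute and a shell command to move; the robot and the scene stay as the last step left them, time stands still between calls to the robot, and variables do not carry over. Pictures are saved under pics/ and viewed, and the job is handed in when it is done.

```bash
mkdir -p pics; ls; python3 - <<'E'
from plant import observe, grab_frame, camera_info
import cv2, numpy as np
s=observe(); print(s)
for n in("top","side"):
    p,d=grab_frame(n); np.savez(f"f0_{n}.npz",p=p,d=d)
    cv2.imwrite(f"pics/a_{n}.png",p[:,:,::-1]); i=camera_info(n); print(n,i)
E
```

```text
pics
{'clock': 0.0, 'q': array([-1.28551243,  0.59212361,  0.04829517,  1.60984655, -0.03329644,
        0.94271932, -0.03367004]), 'dq': array([-0.00058292, -0.00106288,  0.00034523, -0.0017459 ,  0.00084142,
        0.0008107 ,  0.00188124]), 'joint_efforts': array([ 6.76656350e-05, -5.48704505e+01,  1.54648516e+00, -1.98127145e+01,
        9.38485551e-03,  8.80943175e-03,  1.81781724e-05]), 'ee_pos': array([267.77832132, 672.82539983, 230.12853163]), 'tcp_rot': array([-1.36630382, -0.92458433,  0.92758899]), 'contact_force': array([-0.11310263,  0.4348278 , -0.07812097]), 'ft_torque': array([-0.00267309, -0.01344032,  0.06135715]), 'opening': 1.0040051347642558}
top {'fx': 375.73055520620613, 'fy': 375.73055520620613, 'cx': 317.27150318138837, 'cy': 200.89457658476917, 'origin': array([ 454.24855657,    9.47288654, 1203.25752679]), 'rotation': array([-2.14199945,  2.16487668, -0.17181051])}
side {'fx': 384.9899520365351, 'fy': 384.9899520365351, 'cx': 315.0973589219892, 'cy': 201.56021456103866, 'origin': array([ 145.14691615, -520.55369522,  854.88976501]), 'rotation': array([-2.27559926,  0.79959766, -0.34192739])}
```

View pics/a_top.png

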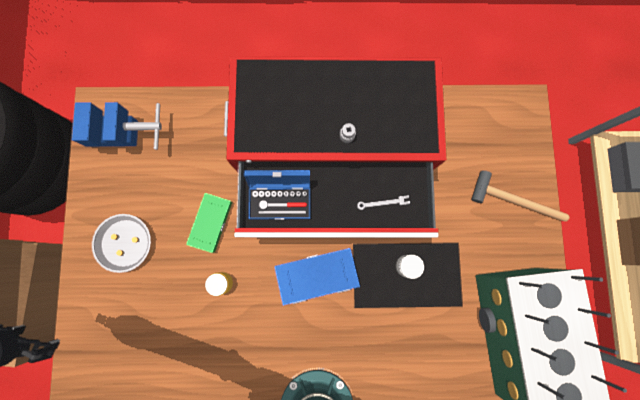

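View pics/a_side.png

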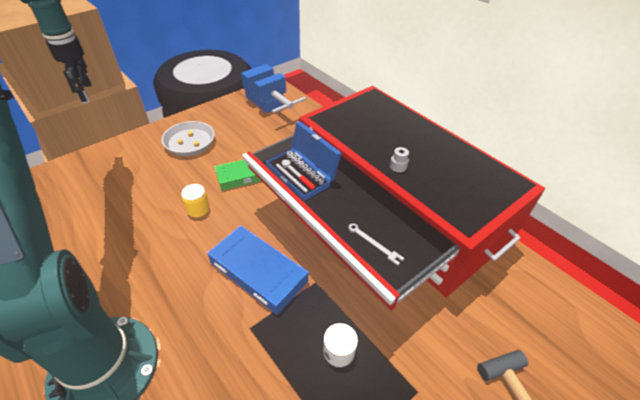

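The top view shows the open blue set at pixels (245–312, 170–220) with its lid up, the spanner at (385,202), the socket at (348,131), the tin at (218,284) and the piston at (410,266). The larger blue case on the bench and the green one are decoys. I'll measure next.

```bash
cat > h.py <<'E'
import numpy as np, cv2
from plant import observe, grab_frame, camera_info
from scipy.spatial.transform import Rotation as R
def cloud(n,d):
    i=camera_info(n); v,u=np.mgrid[0:400,0:640]
    c=np.stack([(u-i['cx'])/i['fx']*d,(v-i['cy'])/i['fy']*d,d],-1)
    w=c@R.from_rotvec(i['rotation']).as_matrix().T+i['origin']; w[d<=0]=np.nan; return w
def proj(n,P):
    i=camera_info(n); c=(np.atleast_2d(P)-i['origin'])@R.from_rotvec(i['rotation']).as_matrix()
    return np.c_[c[:,0]/c[:,2]*i['fx']+i['cx'],c[:,1]/c[:,2]*i['fy']+i['cy']]
E
python3 - <<'E'
from h import *
np.set_printoptions(precision=1,suppress=True,linewidth=150)
for n in("top","side"):
    f=np.load(f"f0_{n}.npz"); w=cloud(n,f['d']); p=f['p'].astype(int)
    r,g,b=p[...,0],p[...,1],p[...,2]
    Z=w[...,2]; X=w[...,0]; Y=w[...,1]
    print(n)
    # pull: bright, z 170-200
    m=(np.minimum(np.minimum(r,g),b)>150)&(Z>170)&(Z<200)
    m[:, :]&= (X>400)&(X<800)
    q=w[m]; 
    if len(q): 
        k=np.polyfit(q[:,1],q[:,0],1); res=q[:,0]-np.polyval(k,q[:,1]); print("pull",len(q),q.min(0),q.max(0),np.median(q,0),k,np.std(res))
    m=(r>150)&(g<70)&(b<70)&(Z>202)&(Z<222)
    q=w[m]; print("top red",len(q),q.min(0),q.max(0))
    # front lip line: min x per y bin
    ys=np.arange(-230,260,30); L=[]
    for y in ys:
        s=q[abs(q[:,1]-y)<8]; s=s[s[:,0]<np.min(s[:,0])+40] if len(s) else s
        if len(s): L.append((y,s[:,0].min(),np.median(s[:,2])))
    L=np.array(L); print(L)
    m=(b>90)&(b>r+40)&(b>g+30)&(X>500)&(X<760)&(Y>20)&(Y<260)&(Z>140)
    q=w[m]; print("blue",len(q),q.min(0),q.max(0))
    for z in range(145,270,10):
        s=q[abs(q[:,2]-z)<5]
        if len(s)>5: print(z,len(s),np.percentile(s,2,axis=0),np.percentile(s,98,axis=0))
E
```

```text
top
pull 1042 [ 502.5 -332.3  170.1] [705.6 216.  195.6] [510.9 -46.6 189.7] [  0.  515.6] 18.035359825836803
top red 3394 [ 708.1 -363.1  202.1] [1014.9  237.5  218.5]
[[-230.   708.7  211.4]
 [-200.   709.9  211.1]
 [-170.   710.   211. ]
 [-140.   710.2  211.1]
 [-110.   710.9  211.3]
 [ -80.   710.8  210.4]
 [ -50.   711.7  211.4]
 [ -20.   711.4  211. ]
 [  10.   712.6  210.8]
 [  40.   713.7  210.9]
 [  70.   713.8  210.7]
 [ 100.   713.7  210.9]
 [ 130.   714.2  210.8]
 [ 160.   714.5  210.6]
 [ 190.   714.6  210.7]
 [ 220.   715.1  210.7]]
blue 1259 [558.4  20.1 140.7] [697.1 202.4 249.1]
145 57 [559.3  25.4 141.2] [693.5 202.3 149.9]
155 103 [559.7  24.1 151.2] [658.1 181.7 160. ]
165 390 [560.6  24.  160.2] [659.2 183.2 169.3]
175 88 [651.8  25.9 170.3] [662.2 181.8 179.5]
185 97 [661.1  23.5 180.4] [664.3 178.4 189.4]
195 89 [662.2  22.8 190.6] [667.1 179.3 200. ]
205 80 [665.1  24.9 200.1] [668.6 178.6 209.9]
215 60 [666.5  23.2 210.3] [669.8 180.8 218.2]
235 20 [664.9  24.1 237.1] [677.5 180.5 239.8]
245 273 [664.5  22.7 240.2] [677.  181.  247.2]
side
pull 1561 [ 500.  
[... 407 characters left out ...]
.7]
 [ 100.   710.8  211.2]
 [ 130.   712.2  211.1]
 [ 160.   713.4  211. ]
 [ 190.   713.4  210.5]
 [ 220.   713.6  211.4]]
blue 1653 [557.1  20.2 143.1] [676.9 202.4 247.6]
145 51 [557.9  24.6 143.5] [654.4 202.1 149.4]
155 133 [557.8  21.1 150.8] [647.8 182.9 159.9]
165 387 [558.3  24.8 160.1] [659.5 180.9 169.3]
175 148 [650.1  28.4 170.1] [662.4 180.9 179.9]
185 150 [652.9  26.8 180.1] [664.6 180.9 189.9]
195 143 [655.3  28.2 190.3] [667.6 180.3 199.8]
205 149 [657.4  27.6 200.1] [669.  180.5 209.8]
215 150 [661.8  27.4 210.1] [670.8 180.1 219.9]
225 157 [665.   26.9 220.1] [674.1 179.7 229.8]
235 33 [662.1  25.6 230.1] [673.6 181.5 235.2]
245 152 [661.8  21.9 241.6] [675.8 177.5 246.8]
```

```bash
python3 - <<'E'
import cv2
a=cv2.imread('pics/a_top.png')[150:250,225:450]; cv2.imwrite('pics/a_topz.png',cv2.resize(a,None,fx=3.5,fy=3.5,interpolation=2))
a=cv2.imread('pics/a_side.png')[110:310,230:480]; cv2.imwrite('pics/a_sidez.png',cv2.resize(a,None,fx=3,fy=3,interpolation=2))
E
```

```text
(no output)
```

View pics/a_topz.png

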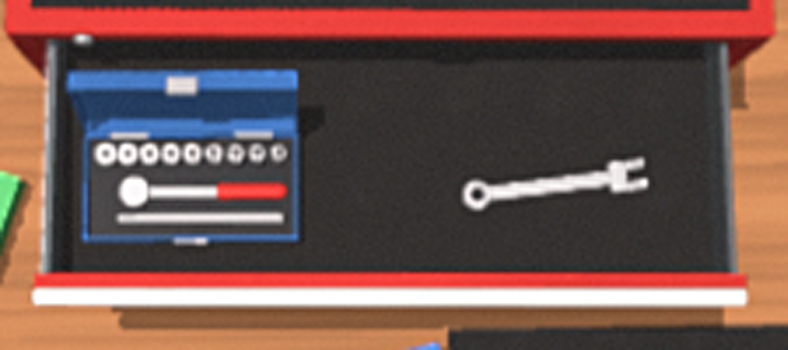

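View pics/a_sidez.png

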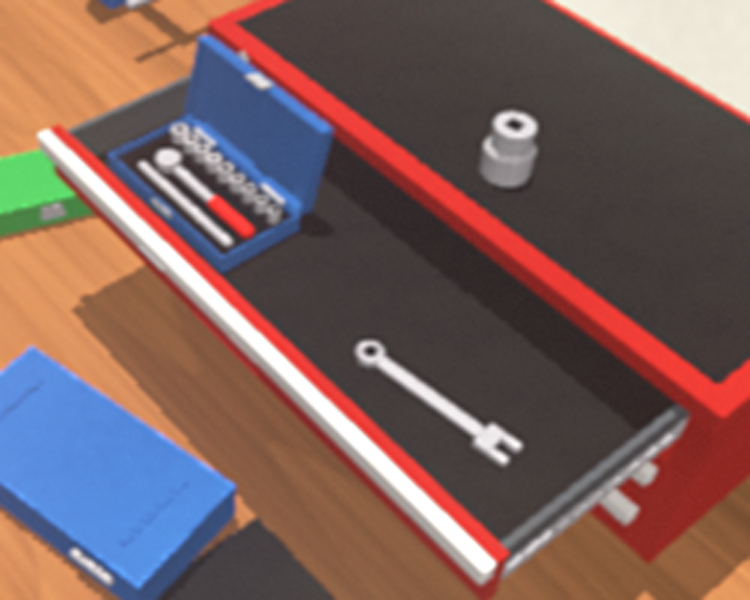

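```bash
cat > s.py <<'E'
from h import *
import sys
np.set_printoptions(precision=2,suppress=True,linewidth=150)
s=observe(); M=R.from_rotvec(s['tcp_rot']).as_matrix()
print('t',s['clock'],'ee',s['ee_pos'],'F',s['contact_force'],'op',round(s['opening'],2)); print(M)
if len(sys.argv)>3:
    d=np.array([float(a) for a in sys.argv[1:4]])-s['ee_pos']; print('world',d,'tool',M.T@d)
# turn wanted so tool y=-z world, x=+-y world
Y=np.array([0,0,-1.]);c=np.array([-.013,1,0])
sg=1 if M[:,0]@c>=0 else -1
X=sg*c/np.linalg.norm(c); T=np.c_[X,Y,np.cross(X,Y)]
print('turn deg tool',np.degrees(R.from_matrix(M.T@T).as_rotvec()))
E
python3 s.py 735 103 270
```

```text
t 0.1 ee [267.81 672.92 230.24] F [ 0.39 -0.52 -0.  ] op 1.0
[[ 0.37 -0.   -0.93]
 [ 0.93 -0.    0.37]
 [-0.   -1.   -0.  ]]
world [ 467.19 -569.92   39.76] tool [-356.88  -38.96 -644.81]
turn deg tool [ -0.02 -22.44  -0.12]
```

```bash
python3 - <<'E'
from h import *
np.set_printoptions(precision=1,suppress=True,linewidth=150)
f=np.load("f0_top.npz"); w=cloud("top",f['d']);g=np.load("f0_side.npz"); v=cloud("side",g['d'])
for n,(c,r) in dict(socket=(348,131),tin=(218,284),piston=(410,266),sp=(385,203),casefront=(280,214),hinge=(280,184),lidtop=(280,171)).items(): print(n,w[r,c])
for n,q in(('t',w),('s',v)):
  for y in(-250,-63,150):
    m=(abs(q[...,1]-y)<6)&(q[...,2]>172)&(q[...,2]<200)&(q[...,0]<560); print(n,y,np.percentile(q[m],[1,50],axis=0))
# rest of scene heights on the path
for nm,sl in dict(vise=(slice(95,155),slice(70,170)),pan=(slice(210,275),slice(90,155))).items(): print(nm,np.nanmax(w[sl][...,2]),np.nanmin(w[sl],axis=(0,1)),np.nanmax(w[sl],axis=(0,1)))
E
```

```text
socket [774.  -87.7 262.3]
tin [374.4 286.7  68.9]
piston [ 419.6 -284.7   63.5]
sp [ 598.7 -198.6  154.2]
casefront [570.   97.4 157.6]
hinge [654.3  97.2 163. ]
lidtop [673.9  90.7 241. ]
t -250 [[ 503.2 -255.4  186.9]
 [ 513.9 -250.5  190.3]]
t -63 [[505.3 -67.3 185.6]
 [516.1 -62.9 190.6]]
t 150 [[507.6 145.3 186.1]
 [518.3 150.7 189.6]]
s -250 [[ 501.2 -255.5  176.6]
 [ 509.9 -249.6  190. ]]
s -63 [[-30.8 -67.4 172.4]
 [  7.5 -64.  187.6]]
s 150 [[506.2 144.7 177.8]
 [513.  149.  190.4]]
vise 124.47804221352703 [ 786.2  473.7 -766.2] [1335.9 1320.2  124.5]
pan 32.29402283360082 [402.6 504.1 -11.2] [607.  720.   32.3]
```

```bash
python3 -m handwheel '0 0 -18 0 0 -5.6 0; 0 0 -18 0 0 -5.6 0; 0 0 -18 0 0 -5.6 0; 0 0 -18 0 0 -5.6 0; 0 0 0 0 0 0 0' 20; python3 s.py 740 103 300
```

```text
clock: 0.52
ee_pos: [266.3, 669.9, 298.8]
tcp_rot: [-1.201, -1.222, 1.244]
contact_force: [-0.4, -0.2, 1.0]
opening: 0.299
t 0.5167 ee [266.31 669.89 298.8 ] F [-0.45 -0.18  1.02] op 0.3
[[-0.03 -0.   -1.  ]
 [ 1.   -0.01 -0.03]
 [-0.01 -1.    0.  ]]
world [ 473.69 -566.89    1.2 ] tool [-581.33    4.85 -455.83]
turn deg tool [-0.24  1.04 -0.79]
```

```bash
python3 -m handwheel '0 -30 0 -24 0 0 0; 0 -30 0 -24 0 0 0; 0 -30 0 -24 0 0 0; 0 -30 0 -24 0 0 0; 0 -30 0 -24 0 0 0' && python3 -m handwheel '0 -30 0 -24 0 0 0; 0 -30 0 -24 0 0 0; 0 -30 0 -24 0 0 0; 0 -30 0 -24 0 0 0; 0 -30 0 -24 0 0 0'; python3 s.py 740 103 300
```

```text
clock: 0.93
ee_pos: [381.0, 528.9, 294.1]
tcp_rot: [-1.184, -1.226, 1.254]
contact_force: [0.4, 0.3, -0.7]
opening: 0.001
clock: 1.35
ee_pos: [508.9, 373.4, 287.3]
tcp_rot: [-1.189, -1.21, 1.254]
contact_force: [0.8, 0.4, 0.0]
opening: -0.004
t 1.35 ee [508.86 373.37 287.26] F [0.85 0.44 0.05] op -0.0
[[-0.03 -0.02 -1.  ]
 [ 1.   -0.02 -0.03]
 [-0.01 -1.    0.02]]
world [ 231.14 -270.37   12.74] tool [-277.93  -13.34 -221.96]
turn deg tool [-1.21  1.12 -0.86]
```

```bash
python3 -m handwheel '0 -30 -3 -24 0 0 0; 0 -30 -3 -24 0 0 0; 0 -30 -3 -24 0 0 0; 0 -30 -3 -24 0 0 0; 0 -30 -3 -24 -1 1 -1' ; python3 s.py 740 103 300
```

```text
clock: 1.77
ee_pos: [635.0, 217.4, 294.6]
tcp_rot: [-1.2, -1.201, 1.22]
contact_force: [1.6, -0.1, -0.5]
opening: -0.003
t 1.7667 ee [635.   217.45 294.62] F [ 1.55 -0.1  -0.49] op -0.0
[[-0.   -0.01 -1.  ]
 [ 1.   -0.   -0.  ]
 [-0.   -1.    0.01]]
world [ 105.   -114.45    5.38] tool [-114.82   -6.44 -104.53]
turn deg tool [-0.74 -0.55 -0.14]
```

```bash
python3 -m handwheel '0 -28 -3 -26 0 0 0; 0 -28 -3 -26 0 0 0; 0 -28 -1 -26 0 0 0; 0 -28 -1 -26 0 0 0; 0 0 0 -10 -0.5 -0.5 0' ; python3 s.py 740 103 232; python3 - <<'E'
from h import *
p,d=grab_frame("side"); cv2.imwrite("pics/b.png",p[:,:,::-1])
E
```

```text
clock: 2.18
ee_pos: [753.4, 84.6, 295.2]
tcp_rot: [-1.219, -1.186, 1.213]
contact_force: [1.0, -2.7, 0.4]
opening: -0.001
t 2.1833 ee [753.38  84.59 295.17] F [ 1.03 -2.66  0.42] op -0.0
[[ 0.01 -0.01 -1.  ]
 [ 1.   -0.01  0.01]
 [-0.01 -1.    0.01]]
world [-13.38  18.41 -63.17] tool [19.04 63.04 13.07]
turn deg tool [-0.52 -1.54 -0.74]
```

View pics/b.png

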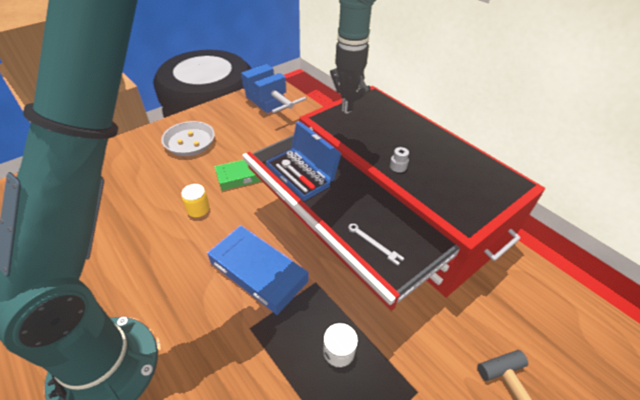

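The fingertips, at (347,107), are above the chest top and behind the lid at (315,150). The scene is undisturbed. Next I descend.

```bash
python3 -m handwheel '0 4 15 0 0 0 0; 0 4 15 0 -0.3 -0.5 -0.3; 0 4 15 0 0 -0.5 -0.3; 0 3 12 0 0 0 0; 0 0 0 0 0 0 0' ; python3 s.py 740 103 229
```

```text
clock: 2.65
ee_pos: [752.2, 101.2, 229.1]
tcp_rot: [-1.206, -1.197, 1.208]
contact_force: [-0.7, -0.2, 0.1]
opening: -0.001
t 2.65 ee [752.17 101.22 229.1 ] F [-0.69 -0.16  0.07] op -0.0
[[ 0.01 -0.01 -1.  ]
 [ 1.   -0.    0.01]
 [-0.   -1.    0.01]]
world [-12.17   1.78  -0.1 ] tool [ 1.69  0.2  12.18]
turn deg tool [-0.51 -1.18 -0.01]
```

```bash
python3 -m handwheel '0 0 0 12 0 0 0; 0 0 0 12 0 0 0; 0 0 0 12 0 0 0; 0 0 0 10 0 0 0; 0 0 0 10 0 0 0' ; python3 -m handwheel '0 0 0 9 0 0 0; 0 0 0 9 0 0 0; 0 0 0 9 0 0 0; 0 0 0 9 0 0 0; 0 0 0 9 0 0 0' ; python3 s.py 604 103 229; python3 - <<'E'
from h import *
p,d=grab_frame("side"); cv2.imwrite("pics/c.png",cv2.resize(p[60:260,200:450,::-1],None,fx=3,fy=3))
E
```

```text
clock: 3.07
ee_pos: [693.4, 104.2, 226.1]
tcp_rot: [-1.206, -1.191, 1.209]
contact_force: [0.1, 0.0, -0.5]
opening: 0.005
clock: 3.48
ee_pos: [646.3, 106.0, 228.6]
tcp_rot: [-1.21, -1.195, 1.205]
contact_force: [0.4, 0.0, 0.4]
opening: -0.001
t 3.4833 ee [646.32 105.99 228.6 ] F [0.41 0.02 0.38] op -0.0
[[ 0.01 -0.01 -1.  ]
 [ 1.   -0.    0.01]
 [-0.   -1.    0.01]]
world [-42.32  -2.99   0.4 ] tool [-3.48 -0.07 42.29]
turn deg tool [-0.45 -1.4  -0.06]
```

View pics/c.png

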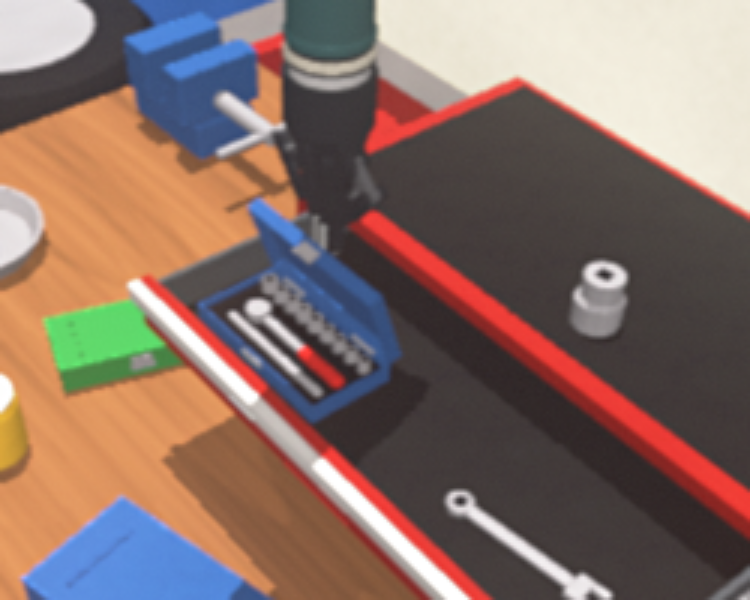

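The lid is tilting forward, pushed by the fingertips at about (320,235) in the crop. The case hasn't shifted, so I keep going.

```bash
python3 -m handwheel '0 0 0 9 0 0 0; 0 0 0 9 0 0 0; 0 0 0 9 0 0 0; 0 0 0 9 0 0 0; 0 0 0 9 0 0 0' ; python3 -m handwheel '0 0 0 9 0 0 0; 0 0 0 5 0 0 0; 0 0 0 0 0 0 0; 0 0 0 0 0 0 0' ; python3 s.py 604 103 229; python3 - <<'E'
from h import *
p,d=grab_frame("side"); cv2.imwrite("pics/d.png",cv2.resize(p[60:260,200:450,::-1],None,fx=3,fy=3))
E
```

```text
clock: 3.95
ee_pos: [595.6, 106.7, 228.6]
tcp_rot: [-1.207, -1.192, 1.207]
contact_force: [0.7, -0.4, 0.1]
opening: -0.001
clock: 4.28
ee_pos: [576.8, 106.9, 228.8]
tcp_rot: [-1.205, -1.19, 1.209]
contact_force: [0.4, 0.3, -1.4]
opening: 0.002
t 4.2833 ee [576.81 106.94 228.79] F [ 0.45  0.26 -1.37] op 0.0
[[ 0.01 -0.01 -1.  ]
 [ 1.   -0.    0.01]
 [-0.   -1.    0.01]]
world [27.19 -3.94  0.21] tool [ -3.64  -0.59 -27.22]
turn deg tool [-0.79 -1.36 -0.07]
```

View pics/d.png

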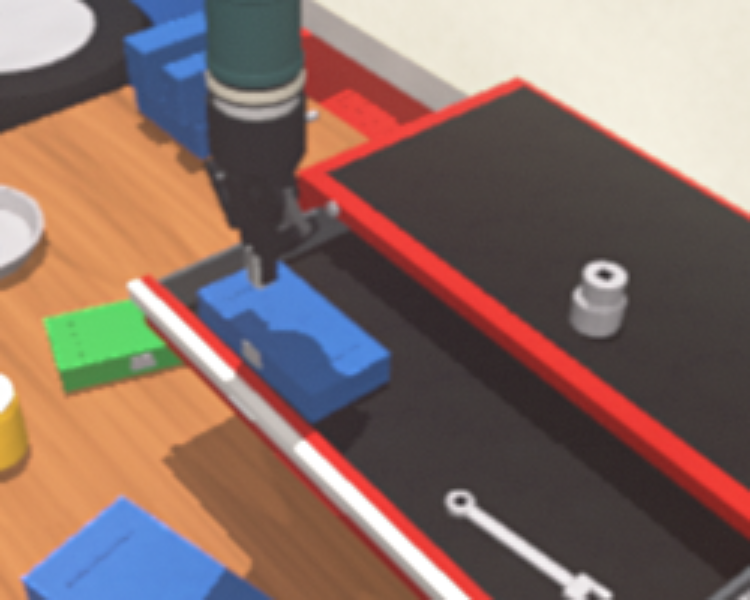

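The lid now looks shut: its top is flat at (290,330) in the crop. I'll check that by depth, then move in front of the pull.

```bash
python3 -m handwheel '0 -10 -15 20 0 0 0; 0 -20 -10 22 0 0 0; 0 -30 0 22 0 0 0; 0 -32 0 20 0 0 0; 0 -32 0 20 0 0 0' ; python3 - <<'E'
from h import *
np.set_printoptions(precision=1,suppress=True,linewidth=150)
for n in("side",):
    p,d=grab_frame(n); w=cloud(n,d); p=p.astype(int); r,g,b=p[...,0],p[...,1],p[...,2]
    m=(b>90)&(b>r+40)&(b>g+30)&(w[...,0]>540)&(w[...,0]<700)&(w[...,1]>10)&(w[...,1]<200)&(w[...,2]>150)
    q=w[m]; print(len(q),np.percentile(q,[2,50,98],axis=0))
    t=q[q[:,2]>172]; A=np.c_[t[:,:2],np.ones(len(t))]; c=np.linalg.lstsq(A,t[:,2],rcond=None)[0]; print(len(t),c[:2]*1000,"mrad slopes")
    P=w[(np.minimum(np.minimum(r,g),b)>120)&(w[...,2]>174)&(w[...,2]<195)&(w[...,0]>480)&(w[...,0]<525)]
    for y in(-250,-150,-63,50,150):
        k=P[abs(P[:,1]-y)<8]; print(y,len(k),np.percentile(k,[2,50],axis=0) if len(k) else '')
E
python3 s.py 460 -63 240
```

```text
clock: 4.75
ee_pos: [478.7, -9.7, 255.9]
tcp_rot: [-1.202, -1.213, 1.211]
contact_force: [1.0, -1.2, 0.3]
opening: 0.003
1012 [[558.1  10.8 151.7]
 [606.9  42.1 176. ]
 [642.8 136.8 179. ]]
771 [0.5 1.4] mrad slopes
-250 63 [[ 501.1 -257.7  178.2]
 [ 503.6 -250.5  189.9]]
-150 53 [[ 502.1 -157.4  176.8]
 [ 505.3 -150.4  189.6]]
-63 44 [[503.5 -70.1 175.8]
 [506.  -62.5 189.8]]
50 19 [[505.1  43.  175.1]
 [506.   51.6 184.5]]
150 36 [[506.3 142.3 176.4]
 [510.  149.8 189.5]]
t 4.8 ee [472.63 -17.94 255.24] F [-3.35 -3.89 -0.79] op -0.01
[[ 0.   -0.01 -1.  ]
 [ 1.   -0.    0.  ]
 [-0.   -1.    0.01]]
world [-12.63 -45.06 -15.24] tool [-45.11  15.39  12.26]
turn deg tool [-0.59 -1.02 -0.03]
```

The lid top is flat, with about 0.5 mrad of slope, at z = 176–177, which matches 145 + 32, so it's shut. The pull's front face is at x ≈ 503. I now drop in front of it.

```bash
python3 -m handwheel '0 -20 0 6 -0.5 -1 0; 0 -20 0 4 0 0 0; 0 -5 15 0 0 0 0; 0 0 20 0 0 0 0; 0 0 18 0 0 0 0';python3 -m handwheel '0 0 14 0 0 0 0; 0 0 8 0 0 0 0; 0 0 0 0 0 0 0'; python3 s.py 480 -63 175
```

```text
clock: 5.22
ee_pos: [466.8, -71.2, 206.2]
tcp_rot: [-1.221, -1.219, 1.206]
contact_force: [-0.0, 0.3, -0.6]
opening: -0.001
clock: 5.47
ee_pos: [467.6, -72.5, 180.9]
tcp_rot: [-1.221, -1.215, 1.205]
contact_force: [0.7, 0.7, -0.0]
opening: 0.002
t 5.4667 ee [467.56 -72.47 180.89] F [ 0.68  0.71 -0.03] op 0.0
[[ 0.    0.01 -1.  ]
 [ 1.   -0.    0.  ]
 [-0.   -1.   -0.01]]
world [12.44  9.47 -5.89] tool [  9.51   6.   -12.36]
turn deg tool [ 0.65 -0.83 -0.2 ]
```

```bash
python3 -m handwheel '0 2 3 -7 0.5 0 0; 0 2 2 -6 0 0 0; 0 2 0 -5 0 0 0; 0 0 0 -5 0 0 0; 0 0 0 -5 0 0 0'; python3 s.py 688 -66 177;  python3 -m handwheel '0 0 0 -6 0 0 0; 0 0 0 -8 0 0 0; 0 0 0 -8 0 0 0; 0 0 0 -8 0 0 0; 0 0 0 -8 0 0 0'; python3 s.py 688 -66 177
```

```text
clock: 5.88
ee_pos: [496.9, -65.7, 176.7]
tcp_rot: [-1.21, -1.205, 1.212]
contact_force: [-3.7, -2.1, 0.5]
opening: 0.002
t 5.8833 ee [496.95 -65.66 176.67] F [-3.68 -2.13  0.52] op 0.0
[[ 0. -0. -1.]
 [ 1. -0.  0.]
 [-0. -1.  0.]]
world [191.05  -0.34   0.33] tool [  -0.15   -0.83 -191.05]
turn deg tool [-0.15 -0.8  -0.2 ]
clock: 6.3
ee_pos: [533.6, -66.1, 176.7]
tcp_rot: [-1.204, -1.198, 1.216]
contact_force: [-4.1, -0.8, 2.3]
opening: -0.001
t 6.3 ee [533.65 -66.12 176.66] F [-4.07 -0.77  2.31] op -0.0
[[ 0.   -0.01 -1.  ]
 [ 1.   -0.    0.  ]
 [-0.   -1.    0.01]]
world [154.35   0.12   0.34] tool [   0.43   -2.08 -154.34]
turn deg tool [-0.65 -0.86 -0.19]
```

Contact is made at about 4 N and the drawer is moving. I'll keep pushing steadily at roughly 0.1 m/s.

```bash
python3 -m handwheel '0 0 0 -9 0 0 0; 0 0 0 -9 0 0 0; 0 0 0 -9 0 0 0; 0 0 0 -9 0 0 0; 0 0 0 -9 0 0 0'; python3 -m handwheel '0 0 0 -9 0 0 0; 0 0 0 -9 0 0 0; 0 0 0 -9 0 0 0; 0 0 0 -8 0 0 0; 0 0 0 -8 0 0 0';  python3 s.py 688 -66 177;  python3 - <<'E'
from h import *
p,d=grab_frame("side"); cv2.imwrite("pics/e.png",p[:,:,::-1])
E
```

```text
clock: 6.72
ee_pos: [584.3, -66.7, 176.6]
tcp_rot: [-1.206, -1.198, 1.215]
contact_force: [-3.1, -0.6, 3.3]
opening: 0.002
clock: 7.13
ee_pos: [633.5, -67.2, 176.4]
tcp_rot: [-1.208, -1.199, 1.215]
contact_force: [-3.9, -1.0, 2.5]
opening: 0.002
t 7.1333 ee [633.5  -67.24 176.35] F [-3.85 -1.03  2.54] op 0.0
[[ 0.   -0.01 -1.  ]
 [ 1.   -0.    0.  ]
 [-0.   -1.    0.01]]
world [54.5   1.24  0.65] tool [  1.37  -1.09 -54.49]
turn deg tool [-0.47 -0.88 -0.25]
```

View pics/e.png

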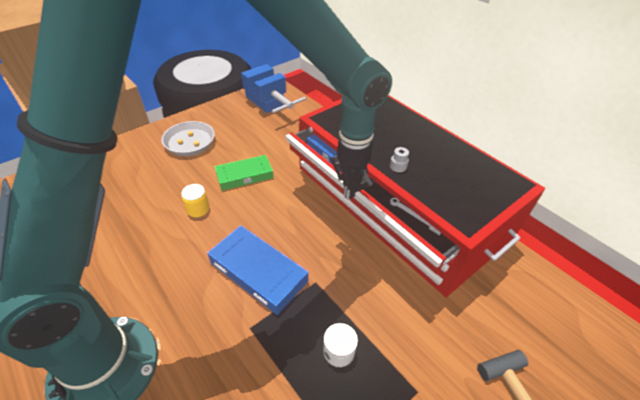

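The drawer is nearly in, the case is under the chest top, and the socket at (400,160) is untouched with clearance. I slow down from here.

```bash
python3 -m handwheel '0 0 0 -7 0 0 0; 0 0 0 -7 0 0 0; 0 0 0 -7 0 0 0; 0 0 0 -6 0 0 0; 0 0 0 -5 0 0 0'; python3 -m handwheel '0 0 0 -5 0 0 0; 0 0 0 -4 0 0 0; 0 0 0 -3 0 0 0; 0 0 0 -3 0 0 0; 0 0 0 -2 0 0 0';  python3 s.py 688 -66 177
```

```text
clock: 7.6
ee_pos: [669.6, -67.0, 175.8]
tcp_rot: [-1.208, -1.2, 1.214]
contact_force: [-2.5, -1.7, 2.1]
opening: -0.0
clock: 8.02
ee_pos: [687.0, -67.2, 175.6]
tcp_rot: [-1.204, -1.196, 1.217]
contact_force: [-10.3, 0.2, 6.8]
opening: -0.002
t 8.0167 ee [686.96 -67.25 175.56] F [-10.32   0.21   6.79] op -0.0
[[ 0.   -0.01 -1.  ]
 [ 1.   -0.    0.  ]
 [-0.   -1.    0.01]]
world [1.04 1.25 1.44] tool [ 1.24 -1.45 -1.02]
turn deg tool [-0.71 -0.87 -0.24]
```

Force is rising to 10 N at the expected stop position. I'll add a small firm press to be sure.

```bash
python3 -m handwheel '0 0 0 -2 0 0 0; 0 0 0 -2 0 0 0; 0 0 0 -2 0 0 0';  python3 s.py 688 -66 177; python3 - <<'E'
from h import *
np.set_printoptions(precision=1,suppress=True,linewidth=150)
p,d=grab_frame("side"); cv2.imwrite("pics/f.png",p[:,:,::-1])
E
```

```text
clock: 8.27
ee_pos: [686.7, -67.3, 175.1]
tcp_rot: [-1.192, -1.185, 1.222]
contact_force: [-7.6, -0.1, 5.3]
opening: -0.001
t 8.2667 ee [686.71 -67.26 175.13] F [-7.57 -0.12  5.35] op -0.0
[[ 0.   -0.03 -1.  ]
 [ 1.   -0.    0.  ]
 [-0.   -1.    0.03]]
world [1.29 1.26 1.87] tool [ 1.26 -1.9  -1.23]
turn deg tool [-1.59 -0.9  -0.17]
```

View pics/f.png

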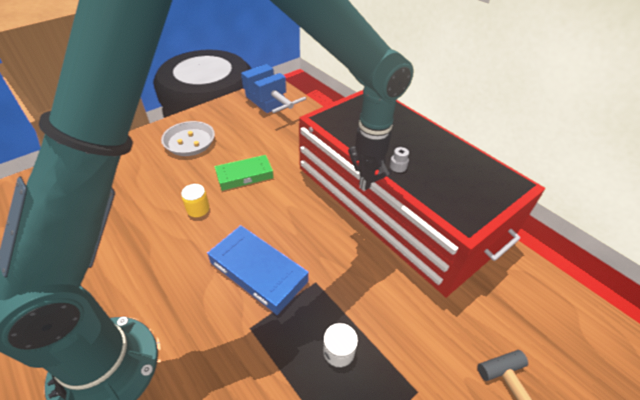

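The drawer front looks flush. I back off and measure the pull against the chest front.

```bash
python3 -m handwheel '0 0 0 5 0 0 0; 0 0 0 15 0 0 0; 0 0 0 25 0 0 0; 0 0 0 30 0 0 0; 0 0 -10 30 0 0 0'; python3 -m handwheel '0 0 -15 30 0 0 0; 0 0 -15 10 0 0 0; 0 0 0 0 0 0 0; 0 0 0 0 0 0 0'; cat > m.py <<'E'
from h import *
np.set_printoptions(precision=1,suppress=True,linewidth=150)
for n in("side","top"):
    p,d=grab_frame(n); w=cloud(n,d); cv2.imwrite(f"pics/g_{n}.png",p[:,:,::-1]); p=p.astype(int); r,g,b=p[...,0],p[...,1],p[...,2]
    G=(np.minimum(np.minimum(r,g),b)>110)&(w[...,0]>640)&(w[...,0]<720)
    for nm,lo,hi in(("pull",174,192),("pull2",80,135)):
      P=w[G&(w[...,2]>lo)&(w[...,2]<hi)]
      for y in(-300,-250,-150,-63,50,150):
        k=P[abs(P[:,1]-y)<10]
        if len(k)>2: print(n,nm,y,len(k),np.percentile(k,[2,50],axis=0))
    q=w[(r>140)&(g<70)&(b<70)&(w[...,2]>205)&(w[...,2]<218)]
    for y in(-250,-150,-63,50,150):
        k=q[abs(q[:,1]-y)<10]
        if len(k): print("top edge",y,k[:,0].min())
f0={n:np.load(f"f0_{n}.npz") for n in("top","side")}
for n in("top","side"):
    p,_=grab_frame(n)
    D=np.abs(p.astype(int)-f0[n]['p']).max(-1)
    for nm,P in dict(socket=(774,-88,237),tin=(374,287,37),piston=(420,-285,32)).items():
        u,v=proj(n,P)[0].astype(int); print(n,nm,(u,v),"changed px",(D[v-20:v+21,u-20:u+21]>50).sum())
E
python3 m.py; python3 s.py
```

```text
clock: 8.73
ee_pos: [591.9, -63.6, 186.2]
tcp_rot: [-1.206, -1.206, 1.213]
contact_force: [0.2, -0.1, -0.3]
opening: 0.0
clock: 9.07
ee_pos: [548.4, -61.9, 218.4]
tcp_rot: [-1.21, -1.213, 1.209]
contact_force: [0.9, 0.5, 0.8]
opening: 0.003
side pull -300 77 [[ 695.1 -309.3  175.6]
 [ 697.3 -300.3  188.8]]
side pull -250 69 [[ 695.4 -259.2  175.3]
 [ 697.9 -249.8  187.9]]
side pull -150 59 [[ 696.6 -159.5  177.1]
 [ 699.4 -150.2  188.3]]
side pull -63 51 [[697.5 -72.7 176.9]
 [700.3 -62.6 188.9]]
side pull 50 3 [[702.9  41.  176.6]
 [706.6  43.3 187.3]]
side pull2 -300 67 [[ 693.6 -309.3   99.1]
 [ 696.2 -300.6  120.8]]
side pull2 -250 60 [[ 694.3 -259.3   96. ]
 [ 697.  -250.3  120.8]]
side pull2 -150 50 [[ 695.8 -159.6   93.9]
 [ 698.2 -150.8  121.4]]
side pull2 -63 47 [[696.6 -72.7  92.4]
 [699.2 -62.8 121.4]]
side pull2 50 3 [[706.5  42.2 119.9]
 [706.7  42.7 122.5]]
top edge -250 707.4690144880329
top edge -150 708.9934659762473
top edge -63 709.6469422277534
top edge 50 710.9187883693648
top pull -300 30 [[ 696.6 -308.8  185.1]
 [ 702.2 -301.   189.6]]
top pull -250 31 [[ 697.3
[... 589 characters left out ...]
 50.7 122. ]]
top pull2 150 34 [[700.2 141.3 109.2]
 [704.2 150.5 121.2]]
top edge -250 709.2216083365306
top edge -150 711.1413233563842
top edge -63 711.844207551718
top edge 50 712.8231597384743
top edge 150 714.0225707814175
top socket (np.int64(347), np.int64(134)) changed px 0
top tin (np.int64(220), np.int64(283)) changed px 0
top piston (np.int64(407), np.int64(265)) changed px 0
side socket (np.int64(397), np.int64(159)) changed px 0
side tin (np.int64(195), np.int64(200)) changed px 0
side piston (np.int64(337), np.int64(341)) changed px 21
t 9.2667 ee [549.02 -62.12 217.39] F [-0.11  0.22 -0.06] op 0.0
[[-0.  0. -1.]
 [ 1.  0. -0.]
 [ 0. -1. -0.]]
turn deg tool [ 0.02 -0.62  0.01]
```

View pics/g_side.png

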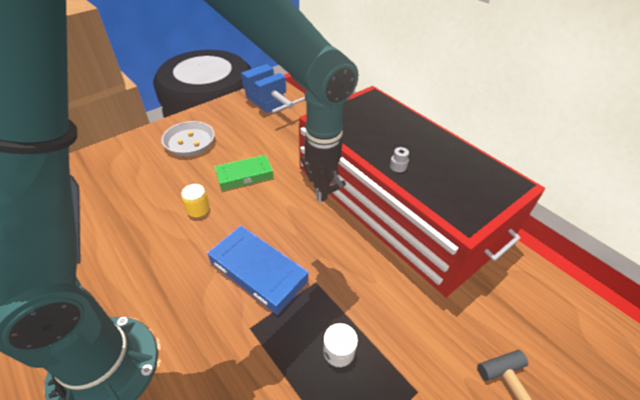

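View pics/g_top.png

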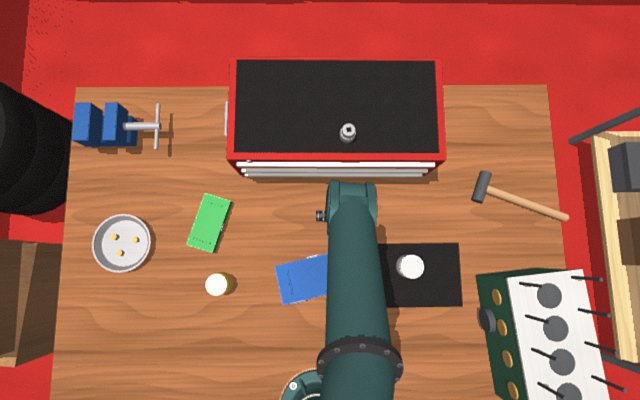

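The pull stands 12.1 mm proud of the chest edge in both cameras, which is the fully home value. It also lines up with the shut drawers' pulls. The socket, tin and piston are at their starting pixels, and the arm is clear.

```bash
python3 -c "
from plant import job; print(job.close_job())"
```

```text
the job is handed in; nothing more can be done
None
```

I pushed the socket set's lid shut with closed fingertips from above the chest, then pushed the drawer home by its pull at about 0.1 m/s. The job was handed in at about 9.3 s; hand-in reports no verdict.

- **Lid:** before I moved the drawer, its top measured flat, with about 0.5 mrad of slope, at 176–177 mm. It was not visible after that, because the drawer was shut.
- **Drawer:** the pull stands 12.1 mm out from the chest's front edge in both cameras, which is the fully home value. The highest contact force I read was about 12 N, at the end stop, and forces were read only at the end of each move.
- **Loose things:** the images show no change at the socket or the tin. About 21 pixels changed near the piston in the side view only. I took that to be the arm's shadow, since the top view shows no change there.
- **Case and spanner:** both were last seen lying in the drawer during the push. I could not check them once it was shut.
- **Arm:** it was clear of everything at hand-in, reading about 0 N.

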